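# Close the hasp of a key cabinet and point out its padlock

### The job

The key cabinet lying on the counter has just been fitted with a hasp: with the fingertips, gently swing the open hasp strap over until it lies fully home, flat down over its staple. Then show which padlock belongs on it: point at the smaller of the two padlocks, the only one whose shackle passes through the staple, by holding the fingertips still directly above it, one or two fingers' breadth clear of it, for two seconds. Point at that one only, do not touch either padlock, pick nothing up, and leave everything else where it lies.

Things in the scene. Friction and masses are not known exactly. Their poses are not given: they have to be found in the camera images.
- cabinet: shallow wooden key cabinet lying on its back, 196 (x) x 280 (y) x 50 (z) mm, fixed to the counter; origin at the centre of its underside, z up, at yaw 0 its axes are those of the world. Its front is the top face at z = 50 mm: an inset door in a face frame, brass butt hinges near its +y end, steel hasp and staple nearer its -y end. Some 36 mm of flat plate with screws lies on the door on the +y side of the hasp's hinge.
- hasp (a joint): angle of the hasp strap in rad: 0 = closed, flat over the staple, pointing to the cabinet's -y; 1.57 = upright; more = leaning back to +y (stop at 2.5). Starts open at 1.45 to 2.2. The hinge is stiff (0.05 N m, under 1 N at the free end): the strap stays where it is left. Sweep it along its arc until nearly flat, then press it home: straight down on a strap steeper than 0.4 rad can wedge.
- hasp_hinge (a point): middle of the hasp's hinge axis, fixed to the cabinet at its x = 0, y = -45 mm, z = 56 mm; the axis runs along the cabinet's x.
- hasp_tip (a point): middle of the strap's free end, moves with it. The strap is steel plate, 92 mm from the hinge axis to this point, 34 mm wide, 3 mm thick, with a slot from 28 to 62 mm from the axis; the last 30 mm are clear of the staple and good to press on: plain plate, then a rolled lip 24 mm wide, 8 mm thick at the very end. Closed: tip at y = -137, plate top at z = 58, lip top at z = 62 mm in the cabinet's frame.
- staple (a point): top of the staple, a loop of 6 mm steel wire on a plate on the cabinet's frame, at its x = 0, y = -90 mm, z = 77 mm. The loop is 25 mm long along the cabinet's y and 6 mm thick, stands up through the slot of the closed strap, about 19 mm above it, and has an eye 13 mm wide; it takes a shackle of up to 8 mm.
- small_padlock: the smaller padlock: plain brass, lying flat and loose, 59 x 38 x 13 mm with a 5 mm shackle; origin at the centre of its underside, x along the shackle's way out of the body (body at -x, shackle at +x), z up.
- big_padlock: the larger padlock: laminated steel, lying flat and loose, about 85 x 50 x 24 mm with an 11 mm shackle, too thick for the staple; origin on its underside at about its middle, x from the body to the shackle, z up.
- lock_case: mortise lock case with a brass face plate, lying loose, 74 x 78 x 16 mm; origin at the centre of its underside. Not to be disturbed or pointed at. It and the two padlocks lie on the counter in front and to the right, about 0.1 m or more apart; which lies where changes.
- knob: turned brass furniture knob standing on its foot, 35 mm across and 37 mm tall, loose bystander among the locks; origin at the centre of its underside. Behind it and the cabinet stands a fixed wooden parts tray with walls about 95 mm high, its near corner some 0.48 m ahead of the robot.
- nut: large steel hexagon nut lying flat, 35 x 30 x 16 mm, loose bystander near the locks; origin at the centre of its underside.
Mind the look-alikes: they are no part of the job. Leave any turquoise look-alike of the small_padlock alone.

How it is judged:
By the outcome, as a careful person would: the job done as asked, in the order asked, and still so for the second after the job is handed in, with the robot touching nothing.
It also fails if it takes over 45 s, if anything falls off the work surface, if the arm or the gripper's body presses on something with over 40 N, if the wrist force passes 120 N, or if a joint passes its speed limit or range.

### The arm

A 7-joint arm with a two-finger parallel gripper is mounted at the origin on the work surface; the furniture and walls round the work are solid. World frame = base frame: x ahead of the robot, y to its left, z up, the work surface at z = 0. Lengths are in mm, angles in rad, forces in N, time in s.
With the tool pointing down it reaches from about 425 to 875 mm from the base axis. Payload 4.7 kg.
Tool frame: the origin (TCP) lies at the very end of the fingers, on their centre line; the grasp point (between the pads) lies 19 mm behind it; z points along the fingers, y is the line along which they close (so a half turn about z gives the same grasp; the last joint's range is limited). The gripper opens to 85 mm and grips with 20 to 120 N. Pads are 22 mm wide; open, the fingers measure 114 mm over their backs; the gripper's body (76 mm by 85 mm) begins 54 mm behind the grasp point. The pads swing forward as they close: fully open they stand 13 mm farther back than shut.
Start: joints at [-1.252, 0.321, -0.07, 1.45, 0.023, 1.371, -0.057], TCP at [195.094, 620.051, 231.349] pointing down, gripper open.
Joint ranges: [-2.86, 2.86], [-0.3, 2.09], [-1.38, 1.24], [0.06, 2.45], [-1.56, 4.7], [0.09, 2.05], [-2.69, 2.69]. Speed limits (rad/s): [2.57, 2.57, 3.14, 3.14, 3.14, 3.14, 3.14].

### API

Orientations are given as a unit quaternion [x, y, z, w].
In Python, from station import bot gives the robot as it stands.
- The arm moves only by the shell command python3 -m handwheel 'ROWS'. ROWS is JSON, one flat list of numbers, 5 for each row, row after row: the shift along the tool's x, y, z scaled (see below), then the turn about the tool's z scaled (see below), then the gripper command: -1 is fully open, 1 is shut, values between are in proportion. In form: [tx, ty, tz, turn, gripper, tx, ty, tz, turn, gripper, ...]. A call has 1 to 5 rows; each row shifts and turns the commanded pose from where the row before left it, along the tool's axes as they then stand; what a row does not reach is not made up. The controller multiplies each number of a shift by 150 mm and each number of a turn by 360 degrees. A row lasts 1/12 s, in which the tool goes at most 41.7 mm and 7.16 degrees, less where a joint would pass 70% of its speed; a pose out of reach is approached as far as the arm can. A call with a number of a shift or a turn outside -1 to 1 is refused whole. A call with a gripper value outside its range is refused whole. The fingers move at their own pace and stop on an object; the grip force is fixed at half the most. Time passes only in rows, so rows that do not move let the fingers close. It gives the time, the measured TCP pose, the force, the opening and the grip force at its end, in the units of the state.
- bot.read_state(): the state, without advancing time (a new reading comes with each control period).
- bot.camera(name): name is "scene" or "side" or "wrist"; returns (picture, depth): 480x640x3 uint8, red, green, blue; 480x640 float32, mm along the optical axis (not along the pixel's ray), 0 where there is no reading.
- bot.camera_params(name): a dict with "fx", "fy", "cx", "cy" (pixels), "distortion" ([k1, k2, p1, p2, k3] as OpenCV has them; the pictures are not rectified), "origin" and "rotation" of the camera in the world. Camera axes: x right, y down, z forward; pixel columns grow to the right and rows downward; lengths in mm; the calibration is good to about 2 mm. A picture is of the moment at which its call begins: read the wrist's pose just before it. camera_params takes no time and is no camera call; for the wrist camera it gives the pose at the moment of the call.
- bot.job_done(): hands the job in; it is judged then, once.
Trained networks look in the newest picture that a camera, given by its name, has taken for a name from the list of things; names that differ only in an ending like _2 or _b are one class to them, and where a whole thing is asked for, a point or a joint stands for the part that bears it (a point fixed in the world has none). Each returns a list of dicts, best first, with "conf" (0 to 1); they miss things now and then, are a little off and sometimes report something else, mostly with a low value. They report only what shows in the picture. A call takes as long as a camera call. They do not tell look-alikes from the thing itself.
- bot.recognise(thing, camera): "xy" ([column, row] in pixels, amid what is visible of it).
The state is a dict: "time_s": time; "qpos": joint angles; "qvel": joint speeds; "tau": joint torques, N m; "position": TCP position; "tool_rot": TCP orientation; "force": force on the tool from outside, world axes, zero at the start; "torque": the same for the moment, N m; "finger_gap": finger opening in mm; "gripper_force": force on a finger pad.
Only numpy, scipy, OpenCV 4.12 (cv2) and the standard library are available. Lean on these libraries where they do the work, as an engineer would, in place of code of your own. Each camera call takes 0.05 s, during which the arm holds its last target. There are 200 camera calls.

## Working session

There is one attempt and no reset: what is moved stays moved. The work goes in short steps, Python scripts to look and compute and a shell command to move; the robot and the scene stay as the last step left them, time stands still between calls to the robot, and variables do not carry over. Pictures are saved under pics/ and viewed, at most 10 in all, crops included, and the job is handed in when it is done.

```bash
mkdir -p pics; cat > h.py <<'E'
import numpy as np, cv2
from station import bot
def world(cam,d,uv,p=None):
    p=p or bot.camera_params(cam)
    K=np.array([[p['fx'],0,p['cx']],[0,p['fy'],p['cy']],[0,0,1.]])
    n=cv2.undistortPoints(np.array([[uv]],float),K,np.array(p['distortion'],float))[0,0]
    u,v=int(round(uv[0])),int(round(uv[1]))
    w=d[max(0,v-2):v+3,max(0,u-2):u+3]; w=w[w>0]
    if len(w)==0: return None
    z=np.median(w)
    return np.array(p['origin'])+np.array(p['rotation'])@(z*np.array([n[0],n[1],1]))
E
python3 - <<'E'
from h import *
for c in ['scene','side']:
    im,d=bot.camera(c); cv2.imwrite(f'pics/{c}0.png',im[:,:,::-1]); np.save(f'{c}0.npy',d)
    for t in ['cabinet','hasp_hinge','hasp_tip','staple','small_padlock','big_padlock','lock_case','knob','nut']:
        for r in bot.recognise(t,c)[:3]:
            w=world(c,d,r['xy']); print(c,t,round(r['conf'],2),np.round(r['xy']),None if w is None else np.round(w))
s=bot.read_state(); print(s['time_s'],s['position'],s['tool_rot'],s['finger_gap'])
E
```

```text
Traceback (most recent call last):
  File "h.py", line 11, in world
    return np.array(p['origin'])+np.array(p['rotation'])@(z*np.array([n[0],n[1],1]))
                                 ~~~~~~~~~~~~~~~~~~~~~~~^^~~~~~~~~~~~~~~~~~~~~~~~~~~
ValueError: matmul: Input operand 1 has a mismatch in its core dimension 0, with gufunc signature (n?,k),(k,m?)->(n?,m?) (size 3 is different from 4)
```

Rotation is a quaternion.

```bash
sed -i "s/np.array(p\['rotation'\])@(\(.*\))$/R.from_quat(p['rotation']).apply(\1)/; 1i from scipy.spatial.transform import Rotation as R" h.py; tail -1 h.py
cat > look.py <<'E'
from h import *
import sys
tag=sys.argv[1]
for c in sys.argv[2].split(','):
    p=bot.camera_params(c); im,d=bot.camera(c); cv2.imwrite(f'pics/{c}{tag}.png',im[:,:,::-1]); np.save(f'{c}{tag}.npy',d)
    for t in sys.argv[3].split(','):
        for r in bot.recognise(t,c)[:3]:
            w=world(c,d,r['xy'],p); print(c,t,round(r['conf'],2),np.round(r['xy']),None if w is None else np.round(w))
s=bot.read_state(); print(s['time_s'],s['position'],s['tool_rot'],s['finger_gap'])
E
python3 look.py 0 scene,side cabinet,hasp_hinge,hasp_tip,staple,small_padlock,big_padlock,lock_case,knob,nut
```

```text
return np.array(p['origin'])+R.from_quat(p['rotation']).apply(z*np.array([n[0],n[1],1]))
scene cabinet 0.22 [244. 327.] [454. 233.  48.]
scene hasp_hinge 0.87 [246. 324.] [457. 224.  49.]
scene hasp_tip 0.63 [252. 291.] [509. 137.  57.]
scene staple 0.92 [245. 326.] [456. 229.  48.]
scene small_padlock 0.77 [356. 272.] [ 364. -102.   16.]
scene small_padlock 0.64 [368. 251.] [ 384. -195.   15.]
scene big_padlock 0.64 [348. 195.] [ 570. -384.   23.]
scene big_padlock 0.47 [244. 326.] [455. 231.  49.]
scene lock_case 0.68 [390. 223.] [ 400. -347.   10.]
scene knob 0.72 [352. 221.] [ 487. -275.   24.]
scene nut 0.29 [251. 290.] [513. 138.  59.]
side cabinet 0.65 [305. 225.] [459. 150.  49.]
side hasp_hinge 0.75 [306. 226.] [458. 137.  53.]
side hasp_hinge 0.71 [304. 205.] [464. 179. 103.]
side hasp_tip 0.61 [303. 203.] [462. 178. 109.]
side small_padlock 0.7 [316. 297.] [ 375. -222.   11.]
side small_padlock 0.51 [303. 281.] [ 372. -124.    7.]
side small_padlock 0.18 [373. 301.] [ 484. -304.   22.]
side big_padlock 0.62 [422. 323.] [ 550. -418.   17.]
side lock_case 0.26 [302. 226.] [448. 149.  49.]
side knob 0.58 [372. 302.] [ 484. -301.   18.]
1.1 [195.06522503 620.06256421 231.34626476] [1.51778444e-01 9.88414539e-01 4.36780809e-05 3.81163750e-05] 85.47565655409166
```

View pics/scene0.png

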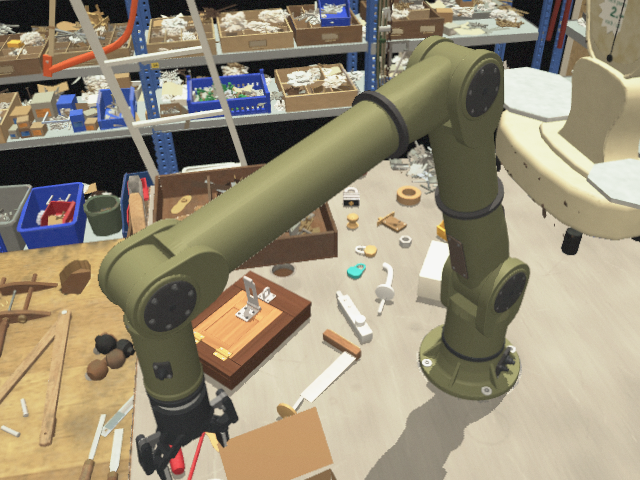

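View pics/side0.png

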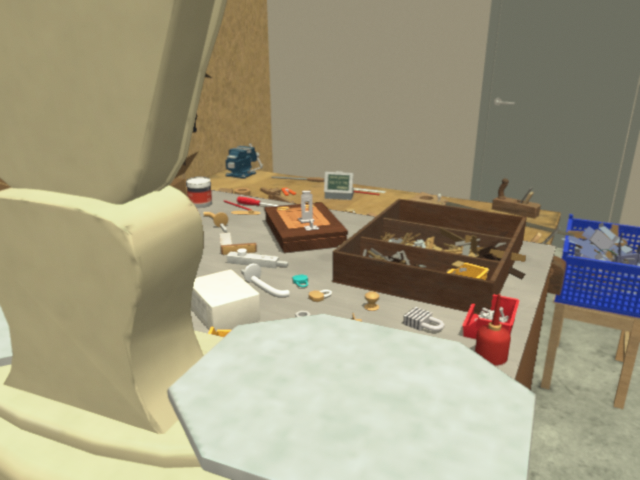

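The scene view shows the open hasp strap near (250,290), the staple at (267,296), the brass small padlock at (366,251), its turquoise look-alike at (356,271), and the big padlock at (351,198). The side view shows the strap upright at (306,207), the brass padlock at (320,295), the turquoise one at (301,281), and the big one at (422,320).

```bash
cat > cloud.py <<'E'
from h import *
def cloud(c,d,p=None):
    p=p or bot.camera_params(c)
    K=np.array([[p['fx'],0,p['cx']],[0,p['fy'],p['cy']],[0,0,1.]])
    v,u=np.nonzero(d>0)
    n=cv2.undistortPoints(np.stack([u,v],1).astype(float)[:,None],K,np.array(p['distortion'],float))[:,0]
    z=d[v,u]
    P=np.array(p['origin'])+R.from_quat(p['rotation']).apply(np.c_[n,np.ones(len(n))]*z[:,None])
    return P,u,v
E
python3 - <<'E'
from cloud import *
A=[]
for c in ['scene','side']:
    d=np.load(c+'0.npy'); P,u,v=cloud(c,d)
    m=(abs(P[:,2]-50)<8)&(P[:,0]>250)&(P[:,0]<620)&(P[:,1]>20)&(P[:,1]<420)
    img=np.zeros(d.shape,np.uint8); img[v[m],u[m]]=1
    n,l,st,_=cv2.connectedComponentsWithStats(img); k=1+np.argmax(st[1:,4])
    mm=m&(l[v,u]==k); Q=P[mm]; print(c,len(Q),np.round(np.median(Q[:,2]),1),cv2.minAreaRect(Q[:,:2].astype(np.float32)))
    A.append(Q)
    m=(P[:,2]>66)&(P[:,2]<170)&(abs(P[:,0]-465)<90)&(abs(P[:,1]-165)<90)
    for a in (70,85,95,105,115,125,135):
        q=P[m&(abs(P[:,2]-a)<5)]; print(a,len(q),np.round(q.mean(0)) if len(q) else '')
Q=np.vstack(A); print(cv2.minAreaRect(Q[:,:2].astype(np.float32)))
a=cv2.imread('pics/scene0.png')[255:390,180:330]; b=cv2.imread('pics/scene0.png')[180:290,325:425]; s=cv2.imread('pics/side0.png')[175:255,255:355]; t=cv2.imread('pics/side0.png')[265:340,290:450]
g=[cv2.resize(x,(400,300),interpolation=cv2.INTER_CUBIC) for x in (a,b,s,t)]
cv2.imwrite('pics/crops.png',np.vstack([np.hstack(g[:2]),np.hstack(g[2:])]))
E
```

```text
scene 6685 51.0 ((477.45721435546875, 218.054931640625), (286.91497802734375, 202.59823608398438), 88.18485260009766)
70 44 [474. 159.  70.]
85 33 [475. 171.  84.]
95 32 [475. 176.  95.]
105 22 [475. 177. 106.]
115 22 [475. 178. 115.]
125 35 [475. 179. 125.]
135 30 [472. 180. 135.]
side 1931 48.6 ((472.1159973144531, 215.07821655273438), (292.305419921875, 198.6805419921875), 87.78460693359375)
70 47 [469. 159.  71.]
85 31 [469. 173.  84.]
95 25 [469. 173.  95.]
105 30 [470. 175. 105.]
115 30 [472. 176. 116.]
125 36 [471. 176. 125.]
135 35 [469. 176. 135.]
((475.8917541503906, 214.93215942382812), (292.305419921875, 206.23782348632812), 87.78460693359375)
```

View pics/crops.png

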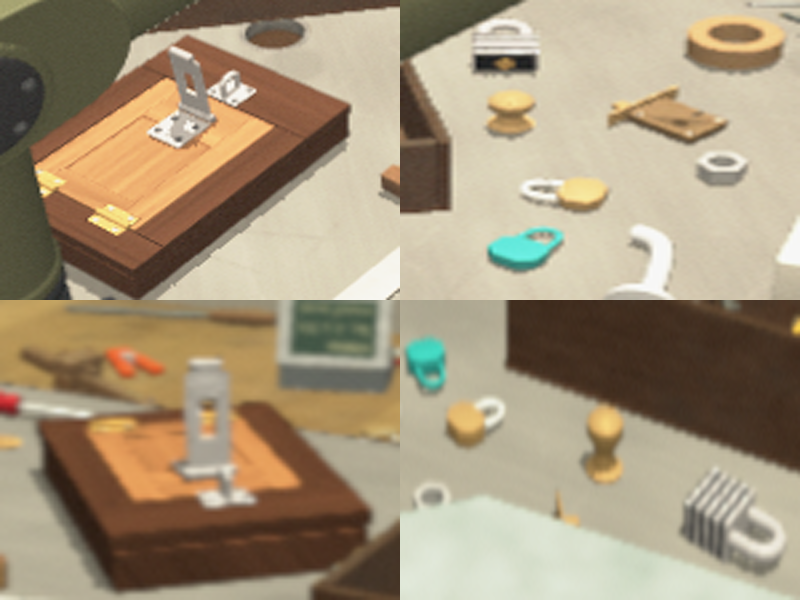

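The crops show the strap just past upright, the cabinet at a yaw of about -2°, and the brass padlock's shackle pointing away from the robot. The hinge should be near (472,171) and the staple near (471,126). I'll move to behind the strap.

```bash
python3 -m handwheel '[-0.21,-0.157,0.01,0,1,-0.21,-0.157,0.01,0,1,-0.21,-0.157,0.01,0,1,-0.21,-0.157,0.01,0,1,-0.21,-0.157,0.01,0,1]' | head -c 900
```

```text
time_s: 1.52
position: [310.9, 458.9, 223.9]
tool_rot: [0.152, 0.988, 0.0, 0.0]
force: [0.4, 0.6, -0.1]
finger_gap: 25.5
gripper_force: 0.0
```

```bash
python3 -m handwheel '[-0.21,-0.157,0.01,0,1,-0.21,-0.157,0.01,0,1,-0.21,-0.157,0.01,0,1,-0.21,-0.157,0.01,0,1,-0.21,-0.157,0.01,0,1]' | head -c 900
```

```text
time_s: 1.93
position: [425.7, 299.2, 216.6]
tool_rot: [0.152, 0.988, 0.0, 0.0]
force: [1.0, 0.3, -0.0]
finger_gap: -0.0
gripper_force: 0.0
```

```bash
python3 -m handwheel '[0,0,0,0.0188,1,0,0,0,0.0188,1,0,0,0,0.0188,1,0,0,0,0.0188,1,0,0,0,0.0188,1]' | head -c 900
```

```text
time_s: 2.35
position: [425.0, 300.8, 216.5]
tool_rot: [0.436, 0.9, 0.0, 0.0]
force: [-0.2, -0.5, 0.0]
finger_gap: -0.2
gripper_force: 0.0
```

```bash
python3 -m handwheel '[0,0,0,0.0188,1,0,0,0,0.0188,1,0,0,0,0.0188,1,0,0,0,0.0188,1,0,0,0,0.0188,1]' | head -c 900; python3 -c "
from h import *
s=bot.read_state();print(s['position'],R.from_quat(s['tool_rot']).as_matrix().round(3))"
```

```text
time_s: 2.77
position: [424.9, 300.9, 216.5]
tool_rot: [0.679, 0.734, 0.0, 0.0]
force: [-0.2, 0.2, -0.1]
finger_gap: 0.1
gripper_force: 0.0
[424.91567428 300.88064785 216.46606349] [[-0.079  0.997  0.   ]
 [ 0.997  0.079  0.   ]
 [ 0.     0.    -1.   ]]
```

```bash
python3 -m handwheel '[-0.11,0.157,0,0.018,1,-0.11,0.157,0,0,1,0,0,0,0,1]' | head -c 900; python3 look.py 1 wrist hasp_hinge,hasp_tip,staple; python3 - <<'E'
from cloud import *
s=bot.read_state(); print(R.from_quat(s['tool_rot']).as_matrix().round(3)[:2,:2])
E
```

```text
time_s: 3.02
position: [477.4, 264.4, 216.7]
tool_rot: [0.72, 0.694, 0.0, 0.002]
force: [0.9, -1.4, -0.5]
finger_gap: -0.1
gripper_force: 0.0
wrist hasp_hinge 0.88 [313. 215.] [476. 267.  48.]
wrist staple 0.86 [312. 215.] [474. 267.  47.]
3.2167 [472.18835178 269.93767231 216.27999594] [ 7.16707687e-01  6.97373614e-01 -2.10526260e-05 -3.64700593e-04] -0.1088253195124649
[[ 0.027  1.   ]
 [ 1.    -0.027]]
```

View pics/wrist1.png

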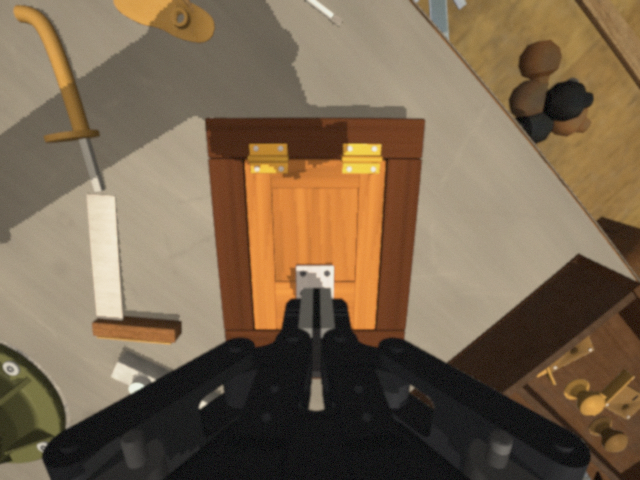

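The wrist view shows the cabinet square to the tool: its +y edge at row 119 from column 206 to 424, and the hasp plate's top edge at (296–334, 266). The strap is hidden by the fingers.

```bash
python3 - <<'E'
from cloud import *
d=np.load('wrist1.npy')
for uv in [(208,122),(422,122),(298,268),(333,268),(218,240),(415,240)]: print(uv,world('wrist',d,uv).round(1))
E
```

```text
(208, 122) [379.6 360.6  50.3]
(422, 122) [568.4 355.4  49.5]
(298, 268) [453.1 220.5  51.7]
(333, 268) [487.9 219.4  51.2]
(218, 240) [375.9 251.2  49.4]
(415, 240) [5.834e+02 2.298e+02 5.000e-01]
```

```bash
python3 -m handwheel '[-0.13,0,0.2,0,1,-0.13,0,0.2,0,1,-0.13,0,0.2,0,1,0,0,0,0,1]'
```

```text
time_s: 3.55
position: [466.7, 205.6, 120.5]
tool_rot: [0.718, 0.696, -0.006, -0.001]
force: [-0.8, -1.2, -0.6]
finger_gap: 0.0
gripper_force: 0.0
```

```bash
python3 -m handwheel '[-0.06,0,0,0,1,-0.06,0,0,0,1,-0.06,0,0,0,1,-0.06,0,0,0,1,0,0,0,0,1]'; python3 look.py 2 side,scene hasp_tip; python3 - <<'E'
import cv2,numpy as np
s=cv2.imread('pics/side2.png')[155:255,245:365]; t=cv2.imread('pics/scene2.png')[235:355,190:334]
cv2.imwrite('pics/c2.png',np.hstack([cv2.resize(x,(400,333),interpolation=2) for x in (s,t)]))
E
```

```text
time_s: 3.97
position: [471.0, 173.1, 127.5]
tool_rot: [0.718, 0.696, 0.001, 0.0]
force: [-0.2, -0.0, 0.6]
finger_gap: -0.2
gripper_force: 0.0
side hasp_tip 0.58 [305. 205.] [464. 163. 108.]
scene hasp_tip 0.66 [255. 294.] [474. 166.  87.]
4.1667 [470.43517822 175.32720986 126.77246136] [7.16889900e-01 6.97186181e-01 5.45710560e-04 5.22075849e-05] -0.28484055405913317
```

View pics/c2.png

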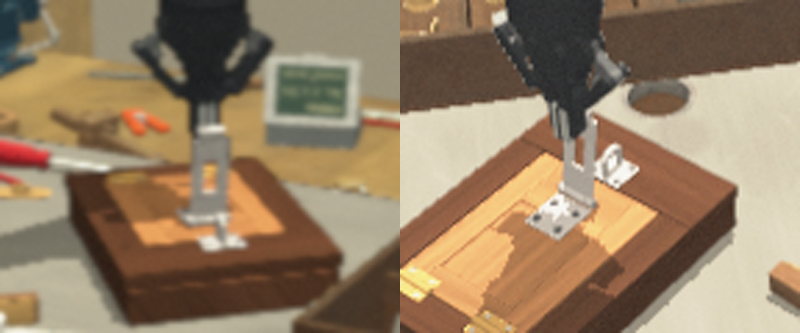

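Side and scene crops show the closed fingers centred behind the strap, which now leans slightly toward the staple. I'll continue along the arc.

```bash
python3 -m handwheel '[-0.058,0,0.007,0,1,-0.058,0,0.011,0,1,-0.058,0,0.016,0,1,-0.054,0,0.026,0,1,-0.05,0,0.032,0,1]'
```

```text
time_s: 4.58
position: [469.1, 131.9, 112.2]
tool_rot: [0.717, 0.697, 0.0, 0.0]
force: [-0.0, 0.5, 0.8]
finger_gap: 0.2
gripper_force: 0.2
```

```bash
python3 -m handwheel '[-0.048,0,0.037,0,1,-0.042,0,0.042,0,1,-0.04,0,0.048,0,1,-0.032,0,0.054,0,1,0,0,0,0,1]'; python3 look.py 3 side,scene hasp_tip,staple; python3 - <<'E'
import cv2,numpy as np
s=cv2.imread('pics/side3.png')[165:255,255:363]; t=cv2.imread('pics/scene3.png')[245:345,200:320]
cv2.imwrite('pics/c3.png',np.hstack([cv2.resize(x,(400,333),interpolation=2) for x in (s,t)]))
E
```

```text
time_s: 5.0
position: [467.0, 107.1, 83.4]
tool_rot: [0.718, 0.696, -0.002, -0.0]
force: [-1.8, 0.3, 0.1]
finger_gap: 0.1
gripper_force: 0.0
side hasp_tip 0.57 [306. 219.] [470. 174.  59.]
side staple 0.95 [300. 229.] [435. 123.  50.]
scene hasp_tip 0.85 [261. 292.] [479. 139.  70.]
scene staple 0.55 [240. 329.] [457. 245.  49.]
5.3 [468.61956851 109.34239006  85.71652776] [7.16782482e-01 6.97296708e-01 3.98732211e-04 1.25902258e-04] 0.07895407111824428
```

View pics/c3.png

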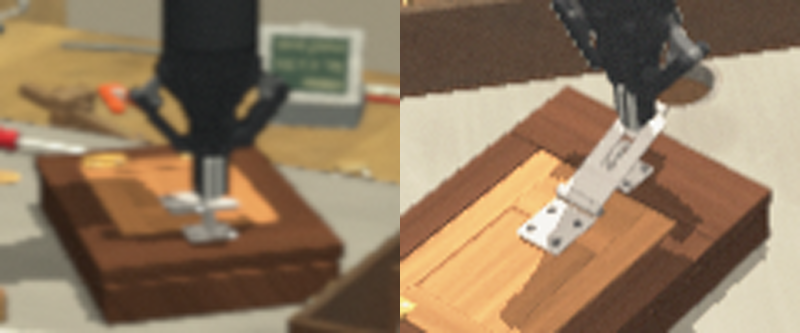

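Crops show the strap near 20°, the fingers just short of the lip, and the staple loop lined up with the slot. Next I'll press it home.

```bash
python3 -m handwheel '[-0.03,0,0.035,0,1,-0.025,0,0.04,0,1,-0.02,0,0.035,0,1,0,0,0.02,0,1,0,0,0,0,1]'
```

```text
time_s: 5.72
position: [467.3, 97.1, 64.9]
tool_rot: [0.717, 0.697, -0.001, -0.0]
force: [-0.5, 1.6, 0.2]
finger_gap: 0.1
gripper_force: 0.2
```

```bash
python3 -m handwheel '[0,0,0.015,0,1,0,0,0.01,0,1,0,0,0,0,1]'
```

```text
time_s: 5.97
position: [467.7, 97.1, 61.7]
tool_rot: [0.717, 0.697, -0.0, 0.0]
force: [0.5, 0.2, -0.1]
finger_gap: -0.2
gripper_force: 0.0
```

```bash
python3 -m handwheel '[0,0,0.01,0,1,0,0,0,0,1]'; python3 -m handwheel '[0,0,0.01,0,1,0,0,0,0,1]'
```

```text
time_s: 6.13
position: [467.9, 97.4, 60.4]
tool_rot: [0.717, 0.697, -0.0, 0.0]
force: [0.6, 0.4, -0.2]
finger_gap: -0.1
gripper_force: 0.0
time_s: 6.3
position: [468.0, 97.6, 59.0]
tool_rot: [0.717, 0.697, 0.0, 0.0]
force: [-0.6, -0.0, -0.1]
finger_gap: -0.1
gripper_force: 0.1
```

```bash
python3 -m handwheel '[0,0,0.01,0,1,0,0,0,0,1]'; python3 -m handwheel '[0,0,0.007,0,1,0,0,0,0,1]'
```

```text
time_s: 6.47
position: [468.1, 97.6, 57.6]
tool_rot: [0.717, 0.697, 0.0, 0.0]
force: [-1.1, 0.1, -0.5]
finger_gap: 0.2
gripper_force: 0.0
time_s: 6.63
position: [468.2, 97.7, 57.4]
tool_rot: [0.717, 0.697, 0.0, -0.0]
force: [-2.5, -0.6, 6.3]
finger_gap: 0.1
gripper_force: 3.5
```

Firm contact at z≈57.5, which matches the plate top. I'll press a little more, then lift and look.

```bash
python3 -m handwheel '[0,0,0.007,0,1,0,0,0,0,1]'; python3 -m handwheel '[0,0,-0.03,0,1,0,0,-0.1,0,1,0,0,-0.2,0,1,0,0,-0.25,0,1,0,0,-0.25,0,1]'; python3 look.py 4 side,scene hasp_tip,staple,small_padlock,big_padlock,knob,nut,lock_case;  python3 - <<'E'
import cv2,numpy as np
from cloud import *
s=cv2.imread('pics/side4.png')[195:255,265:345]; t=cv2.imread('pics/scene4.png')[260:320,225:305]
cv2.imwrite('pics/c4.png',np.hstack([cv2.resize(x,(400,300),interpolation=2) for x in (s,t)]))
for c in ['scene','side']:
    d=np.load(c+'4.npy'); P,u,v=cloud(c,d)
    for y in range(80,185,8):
        m=(abs(P[:,1]-y)<4)&(abs(P[:,0]-470)<14)&(P[:,2]<130); q=P[m]; print(y,len(q),np.percentile(q[:,2],[50,95]).round() if len(q) else '')
    im=cv2.imread(f'pics/{c}4.png'); hsv=cv2.cvtColor(im,cv2.COLOR_BGR2HSV)[v,u].astype(int)
    for n,m in [('brass',(abs(hsv[:,0]-17)<9)&(hsv[:,1]>110)),('white',hsv[:,1]<50)]:
        q=P[m&(abs(P[:,0]-380)<45)&(abs(P[:,1]+212)<50)&(P[:,2]>(3 if n=='white' else 1))&(P[:,2]<25)]
        if len(q): print(c,n,len(q),q.mean(0).round(1),q.min(0).round(),q.max(0).round())
E
```

```text
time_s: 6.8
position: [468.3, 97.6, 57.2]
tool_rot: [0.717, 0.697, 0.0, -0.0]
force: [-4.5, -1.7, 13.9]
finger_gap: 0.2
gripper_force: 7.0
time_s: 7.22
position: [467.0, 97.1, 180.7]
tool_rot: [0.717, 0.697, -0.001, -0.0]
force: [0.6, 0.5, -0.3]
finger_gap: -0.3
gripper_force: 0.0
side hasp_tip 0.25 [302. 228.] [443. 131.  50.]
side staple 0.92 [303. 226.] [450. 138.  52.]
side small_padlock 0.56 [320. 295.] [ 386. -218.   13.]
side small_padlock 0.46 [302. 282.] [ 370. -124.    5.]
side small_padlock 0.19 [299. 314.] [ 315. -288.   10.]
side big_padlock 0.89 [422. 321.] [ 553. -414.   19.]
side big_padlock 0.27 [310. 225.] [466. 122.  58.]
side knob 0.76 [374. 302.] [ 490. -301.   17.]
side knob 0.48 [303. 225.] [453. 145.  51.]
side nut 0.43 [374. 302.] [ 489. -300.   18.]
scene hasp_tip 0.77 [270. 298.] [458. 132.  57.]
scene staple 0.71 [239. 324.] [470. 234.  47.]
scene small_padlock 0.71 [356. 271.] [ 365. -106.   15.]
scene small_padlock 0.5 [369. 250.] [ 383. -198.   15.]
scene small_padlock 0.44 [263. 298.] [470. 143.  58.]
scene big_padlock 0.79 [350. 196.] [ 561. -384.   2
[... 352 characters left out ...]
112 21 [59. 62.]
120 42 [60. 73.]
128 30 [60. 78.]
136 44 [60. 77.]
144 29 [59. 63.]
152 31 [59. 63.]
160 31 [58. 63.]
168 30 [60. 63.]
176 54 [59. 65.]
184 26 [54. 57.]
scene brass 25 [ 376.1 -191.8    8.6] [ 365. -200.    2.] [ 390. -183.   16.]
scene white 196 [ 382.4 -209.2    5.6] [ 335. -261.    3.] [ 425. -162.   15.]
80 111 [30. 59.]
88 12 [49. 60.]
96 6 [57. 58.]
104 9 [56. 58.]
112 16 [58. 71.]
120 12 [57. 73.]
128 17 [57. 75.]
136 9 [57. 65.]
144 7 [57. 59.]
152 3 [55. 57.]
160 7 [57. 58.]
168 10 [59. 62.]
176 1 [57. 57.]
184 0 
side brass 113 [ 376.2 -215.1   10.4] [ 361. -230.    2.] [ 393. -194.   15.]
side white 40 [ 407.6 -203.1    7.3] [ 394. -256.    3.] [ 418. -187.   10.]
```

View pics/c4.png

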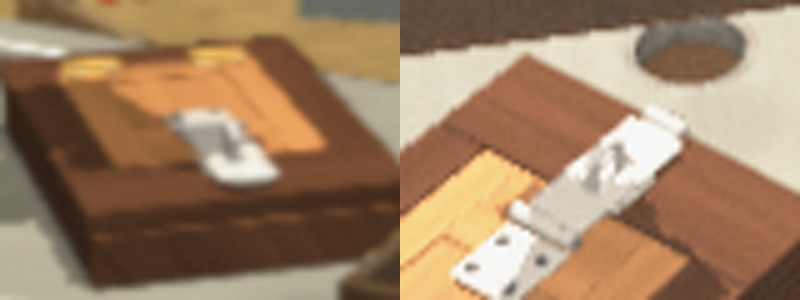

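The crops show the strap lying flat with the staple loop standing through its slot, and depth agrees: plate at z≈58–59, lip at about 62. Next I'll go past the brass padlock, keeping high, to look with the wrist camera.

```bash
python3 -m handwheel '[-0.264,-0.013,0,0,1,-0.264,-0.013,0,0,1,-0.264,-0.013,0,0,1,-0.264,-0.013,0,0,1,-0.264,-0.013,0,0,1]'
```

```text
time_s: 8.43
position: [452.2, -101.8, 180.2]
tool_rot: [0.717, 0.697, 0.0, 0.0]
force: [0.9, -0.3, -0.1]
finger_gap: 0.2
gripper_force: 0.0
```

```bash
python3 -m handwheel '[-0.264,-0.013,0,0,1,-0.264,-0.013,0,0,1,-0.264,-0.013,0,0,1,-0.264,-0.013,0,0,1,0,0,0,0,1]'; python3 look.py 5 wrist small_padlock,nut,knob; python3 - <<'E'
from cloud import *
d=np.load('wrist5.npy'); P,u,v=cloud('wrist',d)
hsv=cv2.cvtColor(cv2.imread('pics/wrist5.png'),cv2.COLOR_BGR2HSV)[v,u].astype(int)
m=(abs(P[:,0]-390)<60)&(abs(P[:,1]+208)<60)&(P[:,2]>3)&(P[:,2]<25)
q=P[m]; print(len(q),q.mean(0).round(1),q.min(0).round(),q.max(0).round(),cv2.minAreaRect(q[:,:2].astype(np.float32)))
print(R.from_quat(bot.read_state()['tool_rot']).as_matrix().round(3)[:2,:2])
E
```

```text
time_s: 8.85
position: [437.9, -267.1, 180.9]
tool_rot: [0.721, 0.693, -0.002, 0.002]
force: [-0.4, 0.2, 1.6]
finger_gap: 0.2
gripper_force: 0.0
wrist small_padlock 0.88 [254. 154.] [ 385. -206.   13.]
wrist small_padlock 0.78 [227.  45.] [ 370. -115.   13.]
wrist nut 0.63 [205. 242.] [ 329. -287.   16.]
wrist knob 0.89 [369. 240.] [ 486. -284.   36.]
9.05 [ 440.6147219  -257.05992253  179.78715926] [ 7.16647297e-01  6.97435649e-01  1.72157662e-04 -3.71739591e-04] 0.19668300688389326
1808 [ 390.4 -194.7   10.9] [ 365. -218.    4.] [ 424. -175.   15.] ((395.51177978515625, -193.12640380859375), (58.857940673828125, 38.43187713623047), 18.652624130249023)
[[ 0.027  1.   ]
 [ 1.    -0.027]]
```

View pics/wrist5.png

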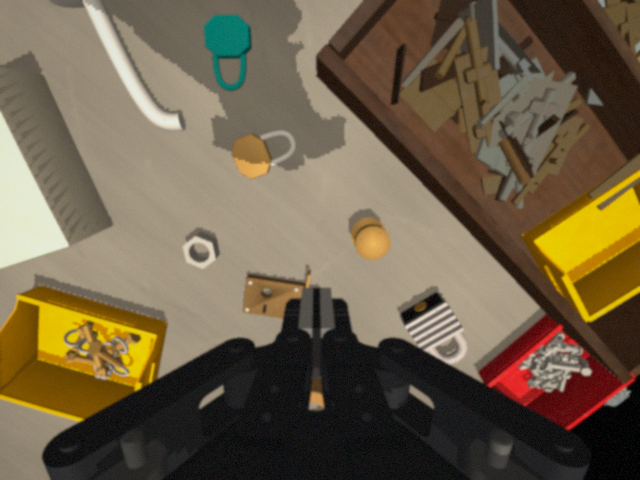

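The wrist view shows the brass padlock at (262,152) with its body at (252,156), the turquoise one at (228,45), the knob at (371,238), the nut at (200,250) and the big padlock at (433,325). The arm was still settling when it was taken, so I'll measure again at rest.

```bash
python3 look.py 6 wrist small_padlock; python3 - <<'E'
from cloud import *
d=np.load('wrist6.npy'); P,u,v=cloud('wrist',d)
m=(abs(P[:,0]-390)<50)&(abs(P[:,1]+200)<45)&(P[:,2]>3)&(P[:,2]<25)
q=P[m]; print(len(q),q.mean(0).round(1),q.min(0).round(),q.max(0).round(),cv2.minAreaRect(q[:,:2].astype(np.float32)))
print(bot.read_state()['position'])
E
```

```text
wrist small_padlock 0.87 [227.  57.] [ 370. -114.   13.]
wrist small_padlock 0.57 [255. 167.] [ 387. -207.   13.]
9.15 [ 440.87338269 -256.46581186  179.83839328] [ 7.16066782e-01  6.98031652e-01  2.83088812e-04 -3.08907212e-04] 0.159630982526976
1762 [ 388.9 -204.8   11.6] [ 364. -228.    3.] [ 423. -186.   15.] ((394.09063720703125, -203.5297088623047), (59.15949630737305, 38.396751403808594), 17.237775802612305)
[ 440.87338269 -256.46581186  179.83839328]
```

```bash
python3 -m handwheel '[0.167,-0.175,0,0,1,0.167,-0.175,0,0,1,0,0,0.2,0,1,0,0,0.2,0,1,0,0,0.2,0,1]'
```

```text
time_s: 9.57
position: [390.7, -204.4, 90.5]
tool_rot: [0.716, 0.698, 0.003, 0.001]
force: [0.7, 0.3, 0.0]
finger_gap: 0.3
gripper_force: 0.0
```

```bash
python3 -m handwheel '[0,0,0.15,0,1,0,0,0.1,0,1,0,0,0.05,0,1,0,0,0.03,0,1,0,0,0,0,1]'; python3 -c "
from h import *
print(bot.read_state()['position'])"
```

```text
time_s: 9.98
position: [389.3, -205.9, 40.2]
tool_rot: [0.717, 0.698, -0.0, -0.0]
force: [0.1, 0.5, -0.8]
finger_gap: -0.1
gripper_force: 0.0
[ 389.34398683 -205.94432941   40.22966861]
```

Now I'll hold still for over two seconds (six calls of 5 rows = 2.5 s), checking partway through.

```bash
for i in 1; do python3 -m handwheel '[0,0,0,0,1,0,0,0,0,1,0,0,0,0,1,0,0,0,0,1,0,0,0,0,1]'; done; python3 look.py 7 side small_padlock; python3 -c "
import cv2;cv2.imwrite('pics/c7.png',cv2.resize(cv2.imread('pics/side7.png')[185:345,265:465],(800,600)[:2],interpolation=2))"
```

```text
time_s: 10.4
position: [389.7, -206.7, 41.0]
tool_rot: [0.717, 0.697, 0.0, 0.0]
force: [-0.6, 1.1, -0.8]
finger_gap: -0.1
gripper_force: 0.0
side small_padlock 0.73 [302. 281.] [ 369. -124.    7.]
side small_padlock 0.62 [320. 293.] [ 390. -209.   12.]
side small_padlock 0.62 [300. 313.] [ 317. -287.   12.]
10.5 [ 389.48355047 -206.65558614   40.7592831 ] [7.17076209e-01 6.96994695e-01 2.70521583e-04 1.80520593e-04] 0.008483666713506411
```

```bash
python3 -m handwheel '[0,0,0,0,1,0,0,0,0,1,0,0,0,0,1,0,0,0,0,1,0,0,0,0,1]'
```

```text
time_s: 10.92
position: [389.3, -206.6, 40.5]
tool_rot: [0.717, 0.697, 0.0, -0.0]
force: [0.1, -0.2, -0.1]
finger_gap: 0.1
gripper_force: 0.0
```

```bash
python3 -m handwheel '[0,0,0,0,1,0,0,0,0,1,0,0,0,0,1,0,0,0,0,1,0,0,0,0,1]'
```

```text
time_s: 11.33
position: [389.3, -206.6, 40.5]
tool_rot: [0.717, 0.697, 0.0, -0.0]
force: [0.2, 0.3, -0.7]
finger_gap: -0.2
gripper_force: 0.0
```

```bash
python3 -m handwheel '[0,0,0,0,1,0,0,0,0,1,0,0,0,0,1,0,0,0,0,1,0,0,0,0,1]'
```

```text
time_s: 11.75
position: [389.3, -206.6, 40.5]
tool_rot: [0.717, 0.697, 0.0, -0.0]
force: [0.4, -0.5, 0.5]
finger_gap: 0.0
gripper_force: 0.0
```

```bash
python3 -m handwheel '[0,0,0,0,1,0,0,0,0,1,0,0,0,0,1,0,0,0,0,1,0,0,0,0,1]'
```

```text
time_s: 12.17
position: [389.3, -206.6, 40.5]
tool_rot: [0.717, 0.697, 0.0, -0.0]
force: [0.7, 0.1, 0.1]
finger_gap: -0.4
gripper_force: 0.0
```

```bash
python3 -m handwheel '[0,0,0,0,1,0,0,0,0,1,0,0,0,0,1,0,0,0,0,1,0,0,0,0,1]'
```

```text
time_s: 12.58
position: [389.3, -206.6, 40.5]
tool_rot: [0.717, 0.697, 0.0, -0.0]
force: [0.4, 0.2, 0.5]
finger_gap: -0.0
gripper_force: 0.0
```

View pics/c7.png

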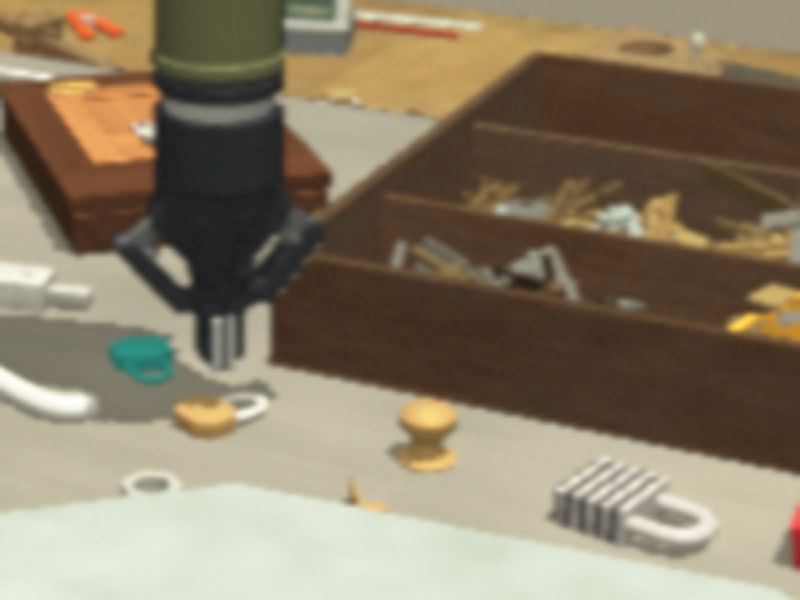

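The fingertips at (222,365) hang just above the untouched brass padlock at (220,412), and the big padlock and knob are where they were. The hold lasted about 2.6 s, so I'm handing in.

```bash
python3 -c "
from station import bot
print(bot.job_done())"
```

```text
the job is handed in; nothing more can be done
None
```

The hasp strap is pressed flat over its staple, and I held the fingertips still about 27 mm above the brass small padlock for over two seconds without touching either padlock; the job is handed in, with no verdict reported back.

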